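Open the wide bath pot

TASK

Open the wide steel bath pot for the next probe check. First clear the transmitter off the round cork pad and stand it upright inside the aluminium tray; then lift the pot's lid off by its knob, keep it knob up, and set it down flat with the whole lid over the cork pad. Set both down without dropping them, and leave the pot, the small pot with its lid and everything else on the bench where they are.

Things in the scene. Friction and masses are not known exactly. Their poses are not given: they have to be found in the camera images.
- wide_pot: Open-topped round stainless pot, the wider of two: 112 mm outer diameter, 110 mm high, wall 4 mm, 1.8 kg, loose on the bench. Origin: centre of its underside, z up. Two small look-only ears stick out 10 mm at its +y and -y.
- wide_lid: Its loose steel lid, 0.3 kg: plug 94 mm diameter, 10 mm deep, in the pot's mouth (104 mm bore); above it a disc 118 mm diameter, 5 mm thick, resting on the rim; stem 18 mm diameter, 8 mm high; black round knob 32 mm diameter, from 23 to 47 mm above the origin. Origin: centre of the plug's underside, z up; 100 mm above the bench on the pot, 8 mm on the pad. Lifts straight up.
- wide_lid_knob (a point): Centre of the wide lid's knob, 35 mm above the lid's origin: the grip point.
- pad: Round cork pad, 180 mm diameter, 8 mm thick, fixed flat on the bench: where the lid goes. Origin: centre of its underside.
- tray: Low open aluminium tray, fixed: 150 mm (its x) by 160 mm (its y), 25 mm high, walls and floor about 4 mm. Origin: centre of its underside.
- transmitter: Pressure transmitter standing on the cork pad, 0.55 kg: steel foot 70 x 60 mm (its x, y), 14 mm high; block 52 x 44 mm up to 44 mm; neck 28 mm diameter; on top a blue cylindrical head lying along its x, 50 mm diameter (end caps 53), 112 mm long, centre line 95 mm and top 120 mm above the foot: grip it across y at mid length. Origin: centre of the foot's underside, z up.
- small_pot: Bystander: narrower steel pot, 76 mm diameter, 95 mm high, origin centre of underside; stands beside the wide pot or the tray. Leave it.
- small_lid: Bystander: the small pot's lid, 82 mm diameter with the same kind of black knob, top 47 mm above its origin (132 mm above the bench). Origin: centre of its plug's underside. Leave it closed.
- test_pump: Bystander: upright hand pump, foot 56 mm diameter, 185 mm high, beside the wide pot or the tray. Origin centre of underside.
- multimeter: Bystander: handheld orange multimeter lying flat, 90 (x) x 175 (y) x 46 mm, beside the pad. Origin centre of underside.
- gauge: Bystander: dial gauge on a foot 56 (x) x 70 (y) mm, dial 84 mm diameter, 147 mm high, beside the pad. Origin centre of underside.
- case: Bystander: small aluminium case 80 (x) x 110 (y) x 60 mm beside the tray. Origin centre of underside.
- bottle: Bystander: closed white bottle 58 mm diameter, 190 mm high, beside the wide pot or the tray. Origin centre of underside.

How it is judged:
On the way, in this order (a step that is already met when the one before it is completed fails the run):
1. the transmitter stands upright inside the tray, let go (x of transmitter in the frame of tray between -0.043 and 0.043 m and y of transmitter in the frame of tray between -0.048 and 0.048 m and z of transmitter in the frame of tray below 0.012 m and angle between transmitter's own z axis and vertical below 0.12 rad and contact force between the fingers and transmitter below 0.5 N and linear speed of transmitter below 0.03 m/s), for 0.2 s.
2. the wide lid is held by its knob, clear above the wide pot (z of wide_lid in the frame of wide_pot above 0.125 m and distance between the grasp point and wide_lid_knob below 0.035 m and contact force between the fingers and wide_lid above 1 N), for 0.1 s.
At the end, for the whole second after the job is handed in: Wide lid flat, knob up (within 0.08 rad), at rest on the cork pad, centre within 31 mm of the pad's; transmitter upright (0.12 rad), at rest, released, on the tray's floor, within 43 mm (tray x) and 48 mm (tray y) of its centre; wide pot moved under 25 mm (all of step 1 and horizontal distance between wide_lid and pad below 0.031 m and z of wide_lid in the frame of pad below 0.013 m and angle between wide_lid's own z axis and vertical below 0.08 rad and linear speed of wide_lid below 0.03 m/s and distance of wide_pot from where it was at the start of the episode below 0.025 m); the robot touches nothing.
It fails at once if a bystander is moved more than 25 mm (distance of any of small_pot, small_lid, test_pump, multimeter, gauge, case, bottle from where it was at the start of the episode above 0.025 m).
It fails at once if the wide pot is moved more than 25 mm or tipped over 0.3 rad (distance of wide_pot from where it was at the start of the episode above 0.025 m or angle between wide_pot's own z axis and vertical above 0.3 rad).
It fails at once if the wide lid is tipped more than 0.8 rad from knob up (angle between wide_lid's own z axis and vertical above 0.8 rad).
It fails at once if the lid or the transmitter falls freely (over 0.75 m/s untouched by the fingers, a drop of some 3 cm) ((contact force between the fingers and wide_lid below 0.05 N and linear speed of wide_lid above 0.75 m/s) or (contact force between the fingers and transmitter below 0.05 N and linear speed of transmitter above 0.75 m/s)).
It also fails if it takes over 70 s, if anything falls off the work surface, if the arm or the gripper's body presses on something with over 40 N, if the wrist force passes 120 N, or if a joint passes its speed limit or range.

ROBOT

A 7-joint arm with a two-finger parallel gripper is mounted at the origin on the work surface. World frame = base frame: x ahead of the robot, y to its left, z up, the work surface at z = 0. Lengths are in m, angles in rad, forces in N, time in s.
With the tool pointing down it reaches from about 0.4 to 0.85 m from the base axis. Payload 10.4 kg.
Tool frame: the origin (TCP) lies between the finger pads; the fingertips stand 8 mm ahead of it and the grasp point (between the pads) lies 11 mm behind it; z points along the fingers, x is the direction in which the jaws open and shut, and the axes are right-handed (so a half turn about z gives the same grasp; the last joint's range is limited). The gripper opens to 87 mm and grips with 3 to 60 N. Pads are 19 mm wide; open, the fingers measure 117 mm over their backs; the gripper's body (75 mm by 190 mm) begins 51 mm behind the grasp point.
Start: joints at [1.127, 0.332, -0.065, 1.46, 0.022, 1.35, -0.088], TCP at [0.255, -0.57, 0.231] pointing down, gripper open.
Joint ranges: [-2.6, 2.6], [-0.5, 2.12], [-1.47, 1.34], [0.16, 2.42], [-1.27, 4.41], [0.06, 2.06], [-2.6, 2.6]. Speed limits (rad/s): [2.22, 2.22, 2.79, 2.79, 3.14, 3.14, 3.14].

INTERFACE

Orientations are given as a unit quaternion [x, y, z, w].
In Python, from bench import r, viewer gives the robot as it stands.
- The arm moves only by the tool apply_moves, never from a script. Its argument "increments" is a list of rows, each an object with "grip": the closure in counts, from 0 (fully open) to 255 (shut); "xyz": the shift along the tool's x, y, z in mm, a list of three; "rotation": the turn, a rotation vector about the tool's x, y, z in degrees, a list of three. A call has 1 to 5 rows; each row is the pose to reach, as a shift and turn from the pose measured when the call began, along the tool's axes at that moment; what a row does not reach only later rows make up. A row lasts 1/8 s, in which the tool goes at most 62.5 mm and 10.7 degrees, less where a joint would pass 70% of its speed; a pose out of reach is approached as far as the arm can. A call with a gripper value outside its range is refused whole. The fingers move at their own pace and stop on an object; "squeeze" is the grip in N (left out, the last holds). Time passes only in rows, so rows that repeat a pose let the fingers close. It gives the time, the measured TCP pose, the force and the opening at its end, in the units of the state.
- r.read_state(): the state, without advancing time (a new reading comes with each control period).
- viewer.camera(name): name is "scene" or "top" or "wrist"; returns a dict with "img" (420x560x3 uint8, blue, green, red), "range_z" (420x560 float32, m along the optical axis (not along the pixel's ray), 0 where there is no reading), "vertical_fov" (degrees; the focal length in pixels is half the picture's height over the tangent of half this angle, whatever the lens; pixels are square), "cx", "cy" (the principal point, pixels), "rvec" (rotation vector, rad) and "tvec" (3), from world to camera coordinates, as OpenCV has them. Camera axes: x right, y down, z forward; pixel columns grow to the right and rows downward; lengths in m; the calibration is good to about 2 mm. A picture is of the moment at which its call begins.
- r.close_job(): hands the job in, once; it reports no verdict.
The state is a dict: "time": time; "joint_positions": joint angles; "joint_vel": joint speeds; "joint_torque": joint torques, N m; "ee_pos": TCP position; "eef_rot": TCP orientation; "ft_force": force on the tool from outside, world axes, zero at the start; "torque": the same for the moment, N m; "width": finger opening in m.
Only numpy, scipy, OpenCV 4.12 (cv2) and the standard library are available. Lean on these libraries where they do the work, as an engineer would, in place of code of your own. Each camera call takes 0.05 s, during which the arm holds its last target.

## Working session

There is one attempt and no reset: what is moved stays moved. The work goes in short steps, Python scripts to look and compute and a tool call to move; the robot and the scene stay as the last step left them, time stands still between calls to the robot, and variables do not carry over. Pictures are saved under pics/ and viewed, and the job is handed in when it is done.

Besides the shell and the picture viewer there is one more tool, called after "Request:" as name([rows], argument=value, ...), one row to a line, values as JSON. apply_moves: Moves the arm, as the interface text tells. Its arguments: {"type":"object","properties":{"increments":{"type":"array","items":{"type":"object","properties":{"grip":{"type":"number"},"xyz":{"type":"array","items":{"type":"number"}},"rotation":{"type":"array","items":{"type":"number"}}}}},"squeeze":{"type":"number"}},"required":["increments"]}

```bash
ls; mkdir -p pics; cat > h.py <<'E'
import numpy as np, cv2, pickle
from bench import r, viewer
def cam(n, save=None):
    d=viewer.camera(n)
    if save: cv2.imwrite('pics/'+save, d['img'])
    d['R']=cv2.Rodrigues(np.array(d['rvec'],float))[0]; d['t']=np.array(d['tvec'],float).ravel()
    d['f']=d['img'].shape[0]/2/np.tan(np.radians(d['vertical_fov'])/2)
    return d
def cloud(d):
    z=d['range_z']; v,u=np.mgrid[:z.shape[0],:z.shape[1]]
    P=np.stack([(u-d['cx'])/d['f']*z,(v-d['cy'])/d['f']*z,z],-1)
    return (P-d['t'])@d['R']
E
python3 - <<'E'
from h import *
s=r.read_state()
for k,v in s.items(): print(k,np.round(v,3))
for n in ['scene','top','wrist']:
    d=cam(n,n+'0.png'); pickle.dump(d,open(n+'0.pkl','wb'))
    print(n,d['vertical_fov'],d['cx'],d['cy'],d['rvec'],d['tvec'],'campos',-d['R'].T@d['t'], (d['range_z']>0).mean())
E
```

```text
pics
time 0.0
joint_positions [ 1.127  0.333 -0.065  1.461  0.022  1.35  -0.089]
joint_vel [-0.001  0.001  0.001 -0.    -0.001 -0.001  0.   ]
joint_torque [-1.0000e-03 -6.2325e+01  2.4000e-02 -3.8990e+01 -6.2000e-02  4.0000e-02
  0.0000e+00]
ee_pos [ 0.255 -0.57   0.23 ]
eef_rot [ 0.839 -0.544 -0.001 -0.   ]
ft_force [-0.72   0.045  0.454]
torque [0.005 0.009 0.021]
width 0.087
scene 43.807087675629255 287.9402205438602 203.9835526223209 [ 2.12822102  0.70344108 -0.36822034] [-0.4430474  -0.11958739  1.92411878] campos [ 1.33238601 -1.01103449  1.05611648] 0.9944132653061224
top 45.29690996218678 266.44954504482905 201.06738292402716 [ 2.13174543 -2.17949669  0.16524136] [-0.00240312  0.57914824  1.38656086] campos [0.38136797 0.00683192 1.45343774] 0.9958971088435374
wrist 67.6338358076574 272.9169285784276 215.92191631218176 [-2.44721745  1.58585011  0.20872359] [-0.62419515 -0.0308994   0.38935966] campos [ 0.31935068 -0.54126961  0.38368953] 0.9942687074829932
```

View pics/scene0.png

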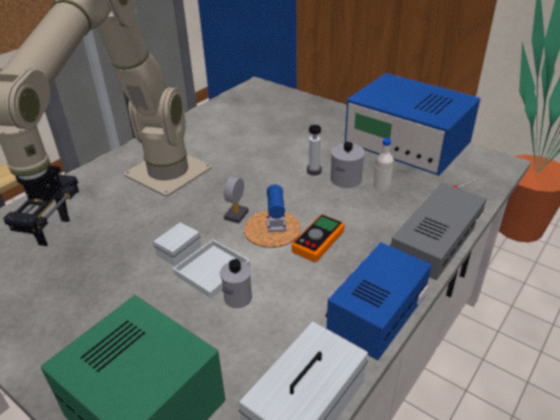

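View pics/top0.png

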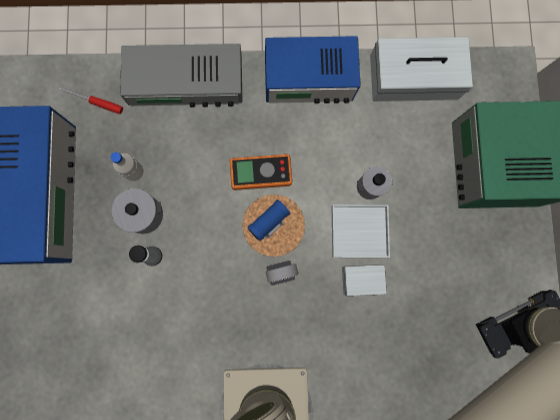

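View pics/wrist0.png

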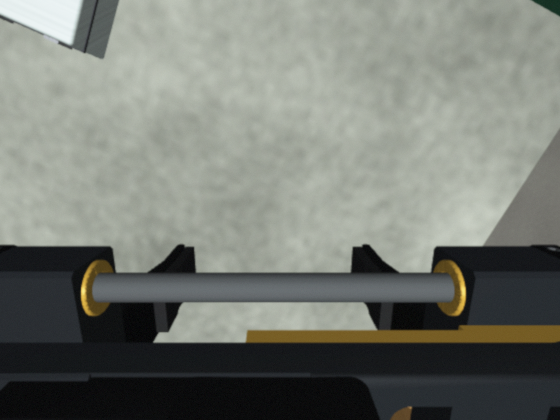

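The top view has +x up and +y left. The blue transmitter head is at about (269,220) on the pad at (273,225), the tray is at (361,232) and the wide pot's knob is at (131,210). The small pot is at (375,183), the case at (365,281), the gauge at (282,272), the multimeter at (262,171), the bottle at (122,160) and the pump at (140,254). Next I'll turn these into world positions.

```bash
cat > m.py <<'E'
from h import *
d=pickle.load(open('top0.pkl','rb')); P=cloud(d); hsv=cv2.cvtColor(d['img'],cv2.COLOR_BGR2HSV)
def box(u0,u1,v0,v1):
    m=np.zeros(hsv.shape[:2],bool); m[v0:v1,u0:u1]=1; return m
def rect(m,name,zr):
    mm=m&(P[...,2]>zr[0])&(P[...,2]<zr[1]); Q=P[mm]
    c,s,a=cv2.minAreaRect((Q[:,:2]*1000).astype(np.float32))
    print(name,'n',mm.sum(),'minrect c',np.round(c,1),'size',np.round(s,1),'ang',round(a,1),'med',np.round(np.median(Q,0)*1000,1),'z95',np.round(np.percentile(Q[:,2],[5,50,95])*1000,1))
    return Q
print('bench z',np.percentile(P[box(200,240,300,340)][:,2],[5,50,95]))
H,S,V=[hsv[...,i] for i in range(3)]
pad=box(225,320,185,265)&(H<20)&(S>70); rect(pad,'pad',(0.0,0.02))
rect(box(225,320,185,265)&(H>95)&(H<130)&(S>100),'head',(0.07,0.14))
rect(box(325,395,198,266),'tray rim',(0.016,0.035))
rect(box(325,395,198,266),'tray',(0.0,0.035))
rect(box(100,175,180,235),'wide lid disc',(0.1,0.122))
rect(box(100,175,180,235),'wide knob',(0.128,0.17))
rect(box(350,400,160,203),'small knob',(0.112,0.17))
rect(box(350,400,160,203),'small lid disc',(0.085,0.108))
rect(box(335,395,262,300),'case',(0.045,0.08))
rect(box(260,305,255,290),'gauge',(0.02,0.2))
rect(box(225,297,148,192),'meter',(0.025,0.08))
rect(box(105,145,145,185),'bottle',(0.05,0.25))
rect(box(125,168,240,270),'pump',(0.05,0.25))
E
python3 m.py
```

```text
bench z [-0.00453555  0.00045042  0.00571201]
pad n 2091 minrect c [523.7 -33.9] size [198.6 176.7] ang 1.6 med [500.2 -43.9   8.3] z95 [ 3.5  8.3 13.8]
head n 731 minrect c [517.6 -17.9] size [ 49.2 111.2] ang 40.8 med [516.5 -17.7 125.1] z95 [114.  125.1 131.4]
tray rim n 402 minrect c [ 500.5 -282.6] size [162.9 170.2] ang 88.7 med [ 499.1 -288.3   25. ] z95 [17.9 25.  30.9]
tray n 3724 minrect c [ 490.6 -284.3] size [204.2 195.5] ang 88.4 med [ 489.5 -282.7    4.7] z95 [ 0.5  4.7 25.4]
wide lid disc n 1370 minrect c [551.2 341.2] size [116.5 116.5] ang 2.6 med [548.8 338.9 115.3] z95 [110.8 115.3 119.4]
wide knob n 134 minrect c [551.4 341.2] size [30.9 30.4] ang 61.3 med [550.4 339.5 147.1] z95 [135.2 147.1 151.5]
small knob n 126 minrect c [ 619.  -316.5] size [30.2 31.4] ang 57.4 med [ 618.6 -315.6  131.1] z95 [120.8 131.1 135.9]
small lid disc n 559 minrect c [ 619.5 -317.4] size [79.4 80.7] ang 1.5 med [ 616.7 -313.5  100.2] z95 [ 95.5 100.2 105.3]
case n 1208 minrect c [ 350.1 -280.6] size [ 82.3 112.2] ang 0.7 med [ 350.3 -279.3   60.2] z95 [55.1 60.2 65. ]
gauge n 481 minrect c [375.9 -50.1] size [54.  82.9] ang 13.1 med [376.6 -49.  136.7] z95 [ 21.1 136.7 148.2]
meter n 1883 minrect c [ 6.664e+02 -2.000e-01] size [ 92.  174.9] ang 3.4 med [6.634e+02 5.000e-01 4.240e+01] z95 [34.5 42.4 49.4]
bottle n 544 minrect c [675.9 366.3] size [51.8 57.4] ang 50.4 med [670.5 360.4 126.7] z95 [ 63.2 126.7 191.2]
pump n 374 minrect c [432.2 313.2] size [43.1 40.2] ang 88.9 med [430.8 305.5 182.9] z95 [ 69.1 182.9 188.8]
```

```bash
cat >> h.py <<'E'
def ray(d,uv,z):
    uv=np.asarray(uv,float).reshape(-1,2)
    D=np.c_[(uv[:,0]-d['cx'])/d['f'],(uv[:,1]-d['cy'])/d['f'],np.ones(len(uv))]@d['R']
    C=-d['R'].T@d['t']; return C+D*((z-C[2])/D[:,2])[:,None]
def circ(Q):
    A=np.c_[2*Q[:,:2],np.ones(len(Q))]; s=np.linalg.lstsq(A,(Q[:,:2]**2).sum(1),rcond=None)[0]
    return s[:2]*1000, 1000*np.sqrt(s[2]+s[:2]@s[:2])
E
python3 - <<'E'
from h import *
for n,pb,tb,hb in [('top',(225,320,185,265),(325,395,198,266),(240,300,190,250)),('scene',(238,306,205,250),(165,255,235,300),(260,292,180,225))]:
    d=pickle.load(open(n+'0.pkl','rb')); P=cloud(d); hsv=cv2.cvtColor(d['img'],cv2.COLOR_BGR2HSV)
    H,S,V=[hsv[...,i] for i in range(3)]
    def box(u0,u1,v0,v1):
        m=np.zeros(H.shape,bool); m[v0:v1,u0:u1]=1; return m
    m=box(*pb)&(H<20)&(S>80)&(P[...,2]<0.025)
    c=max(cv2.findContours(m.astype(np.uint8),0,1)[0],key=cv2.contourArea); h=cv2.convexHull(c).reshape(-1,2)
    Q=ray(d,h,0.008); print(n,'pad',circ(Q), cv2.minEnclosingCircle((Q[:,:2]*1000).astype(np.float32)))
    m=box(*tb)&(V>165)&(S<40)
    if n=='scene': m&=P[...,2]<0.035
    c=max(cv2.findContours(m.astype(np.uint8),0,1)[0],key=cv2.contourArea)
    for z in(0.025,): print('tray',cv2.minAreaRect((ray(d,c,z)[:,:2]*1000).astype(np.float32)), V[tb[2]:tb[3],tb[0]:tb[1]].max())
    m=box(*hb)&(H>95)&(H<130)&(S>100)
    Q=P[m&(P[...,2]>0.06)]; print('head cloud',cv2.minAreaRect((Q[:,:2]*1000).astype(np.float32)))
    c=max(cv2.findContours(m.astype(np.uint8),0,1)[0],key=cv2.contourArea)
    if n=='top': print('head ray',cv2.minAreaRect((ray(d,c,0.11)[:,:2]*1000).astype(np.float32)))
d=pickle.load(open('top0.pkl','rb')); cv2.imwrite('pics/t_crop.png',cv2.resize(d['img'][140:310,220:420],None,fx=4,fy=3.5))
cv2.imwrite('pics/w_crop.png',cv2.resize(d['img'][140:280,90:190],None,fx=4,fy=4))
E
```

```text
top pad (array([513.58284673, -33.84912208]), np.float64(88.79539577393771)) ((513.7031860351562, -34.01270294189453), 89.2336654663086)
tray ((491.292236328125, -277.55712890625), (148.97169494628906, 145.4592742919922), 88.7030029296875) 192
head cloud ((485.35504150390625, -0.8379669189453125), (82.98991394042969, 191.3144989013672), 62.330997467041016)
head ray ((518.4901123046875, -18.69122314453125), (48.933780670166016, 112.66783142089844), 40.815696716308594)
scene pad (array([518.12900695, -35.82415861]), np.float64(90.0557740850648)) ((518.0938720703125, -36.021697998046875), 91.70140075683594)
tray ((491.97137451171875, -290.4264221191406), (140.61471557617188, 149.18939208984375), 88.10897827148438) 210
head cloud ((918.8187255859375, -486.54345703125), (48.294307708740234, 1334.98388671875), 40.328006744384766)
```

View pics/t_crop.png

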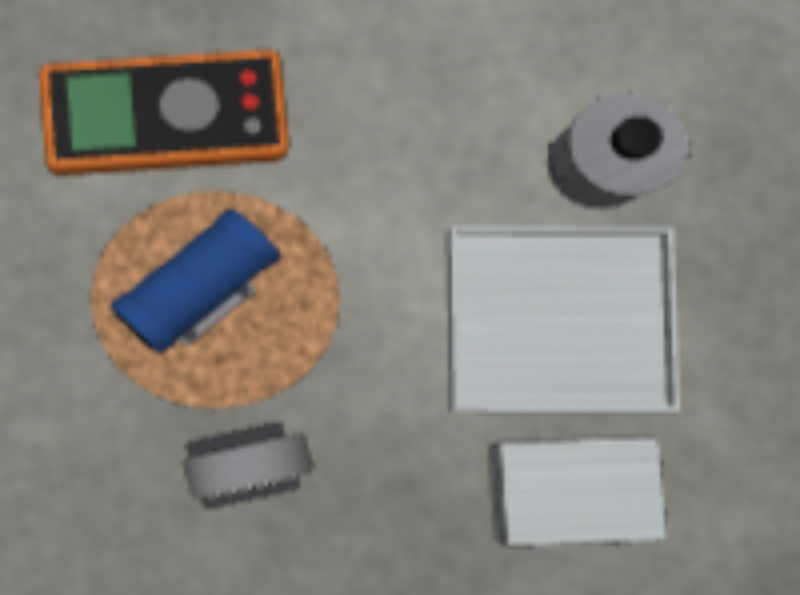

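The crop shows the tray's rim corners at about (332.5,205), (388.5,205), (390,257.4) and (332.5,257.4) in the top picture. The head lies diagonally across the pad and nothing stands around it.

```bash
cat >> h.py <<'E'
from scipy.spatial.transform import Rotation as Ro
def plan(x,y,z,jaw):
    "tool-frame shift (mm) and rotvec (deg) to TCP x,y,z (m), tool down, tool x at jaw deg"
    s=r.read_state(); Rc=Ro.from_quat(s['eef_rot']); p=np.array(s['ee_pos'])
    best=None
    for j in (jaw,jaw+180):
        a=np.radians(j); X=np.array([np.cos(a),np.sin(a),0]); Z=np.array([0,0,-1.]); Rt=Ro.from_matrix(np.c_[X,np.cross(Z,X),Z])
        rv=np.degrees((Rc.inv()*Rt).as_rotvec())
        print('jaw',j,'shift mm',np.round(Rc.inv().apply(np.array([x,y,z])-p)*1000,1),'rot',np.round(rv,1))
    print('t',s['time'],'p',np.round(p,4),'q',np.round(s['joint_positions'],2),'F',np.round(s['ft_force'],1),'w',round(s['width'],4),'xang',np.round(np.degrees(np.arctan2(*Rc.as_matrix()[[1,0],0])),1))
E
python3 - <<'E'
from h import *
d=pickle.load(open('top0.pkl','rb'))
Q=ray(d,[(332.5,205.1),(388.5,205.1),(390,257.4),(332.5,257.4)],0.025); print(np.round(Q*1000,1),Q.mean(0))
plan(0.518,-0.018,0.26,40.8)
E
```

```text
[[ 565.4 -204.6   25. ]
 [ 562.  -365.6   25. ]
 [ 412.7 -361.4   25. ]
 [ 416.4 -198.4   25. ]] [ 0.48911543 -0.28251551  0.025     ]
jaw 40.8 shift mm [-396.7 -465.5  -29.6] rot [-1.000e-01  0.000e+00 -1.067e+02]
jaw 220.8 shift mm [-396.7 -465.5  -29.6] rot [ 0.   0.1 73.3]
t 0.15 p [ 0.2552 -0.5702  0.23  ] q [ 1.13  0.33 -0.06  1.46  0.02  1.35 -0.09] F [ 0.6 -0.6 -0.1] w 0.087 xang -65.9
```

Request:
apply_moves([
  {"grip": 0, "xyz": [-33, -39, -6], "rotation": [0, 0, -9]},
  {"grip": 0, "xyz": [-66, -78, -12], "rotation": [0, 0, -18]},
  {"grip": 0, "xyz": [-99, -117, -18], "rotation": [0, 0, -27]},
  {"grip": 0, "xyz": [-132, -156, -24], "rotation": [0, 0, -36]},
  {"grip": 0, "xyz": [-165, -195, -30], "rotation": [0, 0, -45]},
], squeeze=25)

```text
time: 0.78
ee_pos: [0.3662, -0.3383, 0.2602]
eef_rot: [0.984, -0.179, -0.0, -0.0]
ft_force: [0.5, -0.9, 0.5]
width: 0.0873
```

```bash
python3 -c "
from h import *
plan(0.518,-0.018,0.26,40.8)"
```

```text
jaw 40.8 shift mm [ 2.940e+01 -3.533e+02  3.000e-01] rot [ -0.1   0.  -61.4]
jaw 220.8 shift mm [ 2.940e+01 -3.533e+02  3.000e-01] rot [0.000e+00 1.000e-01 1.186e+02]
t 0.775 p [ 0.3662 -0.3383  0.2602] q [ 0.95  0.06 -0.31  1.73  0.02  1.36  0.28] F [ 0.5 -0.9  0.5] w 0.0873 xang -20.6
```

Request:
apply_moves([
  {"grip": 0, "xyz": [5, -55, 0], "rotation": [0, 0, -9]},
  {"grip": 0, "xyz": [10, -110, 0], "rotation": [0, 0, -18]},
  {"grip": 0, "xyz": [15, -165, 0], "rotation": [0, 0, -27]},
  {"grip": 0, "xyz": [19, -220, 0], "rotation": [0, 0, -36]},
  {"grip": 0, "xyz": [23, -275, 0], "rotation": [0, 0, -45]},
])

```text
time: 1.4
ee_pos: [0.4848, -0.0874, 0.2604]
eef_rot: [0.977, 0.214, -0.0, -0.0]
ft_force: [0.8, -1.2, -0.9]
width: 0.087
```

```bash
python3 -c "
from h import *
plan(0.518,-0.018,0.26,40.8)"
```

```text
jaw 40.8 shift mm [ 59.1 -49.2   0.4] rot [ -0.    0.  -16.1]
jaw 220.8 shift mm [ 59.1 -49.2   0.4] rot [0.000e+00 1.000e-01 1.639e+02]
t 1.4 p [ 0.4848 -0.0874  0.2604] q [ 0.66  0.06 -0.59  1.73  0.03  1.36  0.49] F [ 0.8 -1.2 -0.9] w 0.087 xang 24.7
```

Request:
apply_moves([
  {"grip": 0, "xyz": [30, -25, 0], "rotation": [0, 0, -8]},
  {"grip": 0, "xyz": [59, -49, 0], "rotation": [0, 0, -16]},
  {"grip": 0, "xyz": [59, -49, 0], "rotation": [0, 0, -16]},
])

```text
time: 1.78
ee_pos: [0.5184, -0.015, 0.2602]
eef_rot: [0.937, 0.351, 0.0, -0.001]
ft_force: [-0.6, 0.5, -0.2]
width: 0.0871
```

```bash
python3 - <<'E'
from h import *
plan(0.518,-0.018,0.092,40.8)
d=cam('wrist','wrist1.png'); P=cloud(d); hsv=cv2.cvtColor(d['img'],cv2.COLOR_BGR2HSV)
m=(hsv[...,0]>95)&(hsv[...,0]<130)&(hsv[...,1]>100)&(P[...,2]>.07)&(P[...,2]<.14)
Q=P[m]; print(m.sum(),cv2.minAreaRect((Q[:,:2]*1000).astype(np.float32)),np.percentile(Q[:,2],[5,50,95,99]))
E
```

```text
jaw 40.8 shift mm [ -2.4   2.4 168.2] rot [-0.1 -0.   0.3]
jaw 220.8 shift mm [ -2.4   2.4 168.2] rot [ 1.000e-01 -2.000e-01 -1.797e+02]
t 1.775 p [ 0.5184 -0.015   0.2602] q [ 0.57  0.14 -0.68  1.66  0.08  1.37  0.59] F [-0.6  0.5 -0.2] w 0.0871 xang 41.1
5424 ((519.0311889648438, -17.176254272460938), (49.83283615112305, 112.13972473144531), 41.59341812133789) [0.11421586 0.12498385 0.12839921 0.12935693]
```

View pics/wrist1.png

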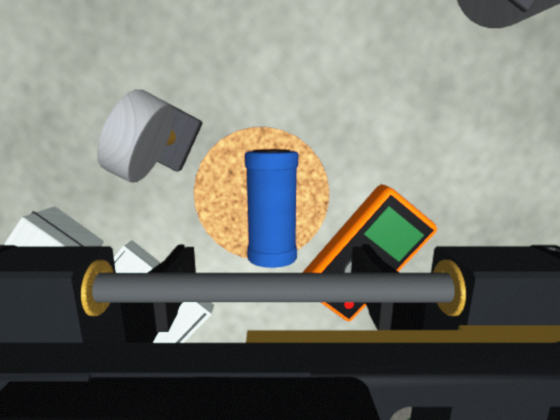

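The wrist view shows the blue head centred between the fingers at about (272,208). Its centre, (519,-17) mm at 41.6 deg, agrees with the top view to 2 mm. Going down now.

Request:
apply_moves([
  {"grip": 0, "xyz": [-1.8, 2.3, 45], "rotation": [0, 0, 0]},
  {"grip": 0, "xyz": [-1.8, 2.3, 90], "rotation": [0, 0, 0]},
  {"grip": 0, "xyz": [-1.8, 2.3, 135], "rotation": [0, 0, 0]},
  {"grip": 0, "xyz": [-1.8, 2.3, 168], "rotation": [0, 0, 0]},
  {"grip": 0, "xyz": [-1.8, 2.3, 168], "rotation": [0, 0, 0]},
])

```text
time: 2.45
ee_pos: [0.5159, -0.0212, 0.0901]
eef_rot: [0.938, 0.347, -0.003, -0.002]
ft_force: [-0.3, -0.3, 0.7]
width: 0.0871
```

Request:
apply_moves([
  {"grip": 255, "xyz": [0, 0, 0], "rotation": [0, 0, 0]},
  {"grip": 255, "xyz": [0, 0, 0], "rotation": [0, 0, 0]},
  {"grip": 255, "xyz": [0, 0, 0], "rotation": [0, 0, 0]},
  {"grip": 255, "xyz": [0, 0, 0], "rotation": [0, 0, 0]},
  {"grip": 255, "xyz": [0, 0, 0], "rotation": [0, 0, 0]},
], squeeze=30)

```text
time: 3.08
ee_pos: [0.5168, -0.0208, 0.0908]
eef_rot: [0.938, 0.347, -0.002, -0.001]
ft_force: [1.2, 2.2, 3.2]
width: 0.0489
```

Request:
apply_moves([
  {"grip": 255, "xyz": [0, 0, -10], "rotation": [0, 0, 0]},
  {"grip": 255, "xyz": [0, 0, -30], "rotation": [0, 0, 0]},
  {"grip": 255, "xyz": [0, 0, -55], "rotation": [0, 0, 0]},
  {"grip": 255, "xyz": [0, 0, -80], "rotation": [0, 0, 0]},
  {"grip": 255, "xyz": [0, 0, -80], "rotation": [0, 0, 0]},
])

```text
time: 3.7
ee_pos: [0.5175, -0.021, 0.172]
eef_rot: [0.938, 0.347, -0.001, -0.001]
ft_force: [0.6, 0.1, -7.8]
width: 0.0488
```

```bash
python3 - <<'E'
from h import *
plan(0.490,-0.283,0.17,0)
d=cam('scene','scene1.png'); cv2.imwrite('pics/scene1c.png',cv2.resize(d['img'][110:320,140:420],None,fx=2.8,fy=2.8))
d=cam('top'); hsv=cv2.cvtColor(d['img'],cv2.COLOR_BGR2HSV)
m=(hsv[...,0]<20)&(hsv[...,1]>80); m[:185]=0;m[265:]=0;m[:,:225]=0;m[:,320:]=0
print(m.sum())
E
```

```text
jaw 0 shift mm [-191.6  180.8    1.8] rot [-0.1  0.1 40.7]
jaw 180 shift mm [-191.6  180.8    1.8] rot [-1.000e-01 -1.000e-01 -1.393e+02]
t 3.7 p [ 0.5175 -0.021   0.172 ] q [ 0.56  0.2  -0.67  1.79  0.13  1.2   0.56] F [ 0.6  0.1 -7.8] w 0.0488 xang 40.7
326
```

View pics/scene1c.png

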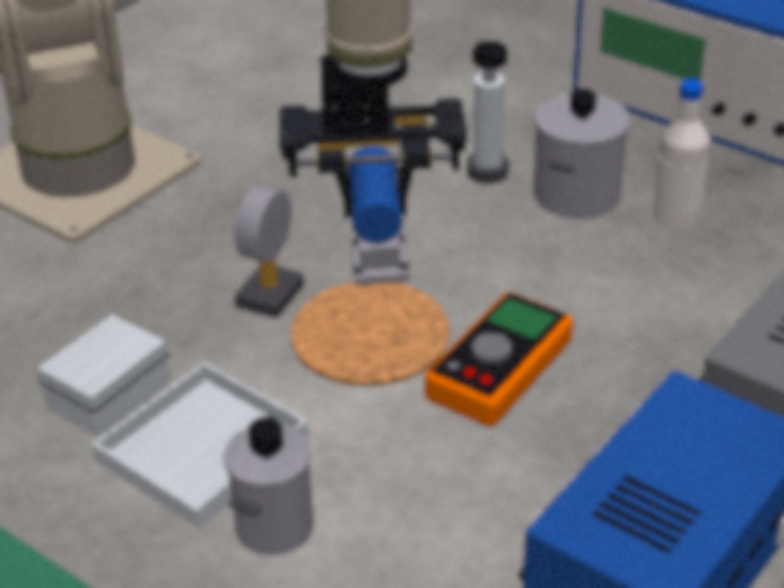

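The scene crop shows the transmitter hanging upright in the fingers at about (375,215), with the pad now fully visible at (370,330). I'll carry it over to the tray.

Request:
apply_moves([
  {"grip": 255, "xyz": [-30, 28, 0], "rotation": [0, 0, 6]},
  {"grip": 255, "xyz": [-70, 66, 0], "rotation": [0, 0, 15]},
  {"grip": 255, "xyz": [-110, 104, 0], "rotation": [0, 0, 24]},
  {"grip": 255, "xyz": [-150, 142, 0], "rotation": [0, 0, 32]},
  {"grip": 255, "xyz": [-180, 170, 0], "rotation": [0, 0, 38]},
])

```text
time: 4.42
ee_pos: [0.4887, -0.2698, 0.1675]
eef_rot: [1.0, 0.02, -0.004, -0.001]
ft_force: [0.2, 0.5, -6.8]
width: 0.0487
```

```bash
python3 -c "
from h import *
plan(0.490,-0.283,0.097,0)"
```

```text
jaw 0 shift mm [ 1.4 13.4 70.5] rot [-0.1  0.5  2.3]
jaw 180 shift mm [ 1.4 13.4 70.5] rot [  -0.8   -0.2 -177.7]
t 4.425 p [ 0.4887 -0.2698  0.1675] q [ 0.79  0.27 -0.43  1.7   0.12  1.21  0.37] F [ 0.2  0.5 -6.8] w 0.0487 xang 2.3
```

Now lowering to about 10 mm above the tray floor.

Request:
apply_moves([
  {"grip": 255, "xyz": [1.4, 13.4, 0], "rotation": [0, 0, 2]},
  {"grip": 255, "xyz": [1.4, 13.4, 20], "rotation": [0, 0.5, 2]},
  {"grip": 255, "xyz": [1.4, 13.4, 45], "rotation": [0, 0.5, 2]},
  {"grip": 255, "xyz": [1.4, 13.4, 65], "rotation": [0, 0.5, 2]},
  {"grip": 255, "xyz": [1.4, 13.4, 70], "rotation": [0, 0.5, 2]},
])

```text
time: 5.05
ee_pos: [0.4887, -0.2814, 0.095]
eef_rot: [1.0, 0.003, -0.002, -0.003]
ft_force: [-1.0, 0.3, -6.3]
width: 0.0489
```

```bash
python3 - <<'E'
from h import *
plan(0.490,-0.283,0.0875,0)
d=cam('scene'); cv2.imwrite('pics/scene2c.png',cv2.resize(d['img'][150:320,140:340],None,fx=3.5,fy=3.5))
hsv=cv2.cvtColor(d['img'],cv2.COLOR_BGR2HSV); m=np.zeros((420,560),bool); m[205:250,235:306]=1
m&=(hsv[...,0]<20)&(hsv[...,1]>80)
c=max(cv2.findContours(m.astype(np.uint8),0,1)[0],key=cv2.contourArea)
print(circ(ray(d,cv2.convexHull(c),0.008)))
E
```

```text
jaw 0 shift mm [1.3 1.6 7.5] rot [-0.3  0.2  0.4]
jaw 180 shift mm [1.3 1.6 7.5] rot [  -0.3   -0.5 -179.6]
t 5.05 p [ 0.4887 -0.2814  0.095 ] q [ 0.79  0.35 -0.41  1.76  0.15  1.07  0.33] F [-1.   0.3 -6.3] w 0.0489 xang 0.4
(array([533.16328331, -35.74828494]), np.float64(98.92810890936204))
```

View pics/scene2c.png

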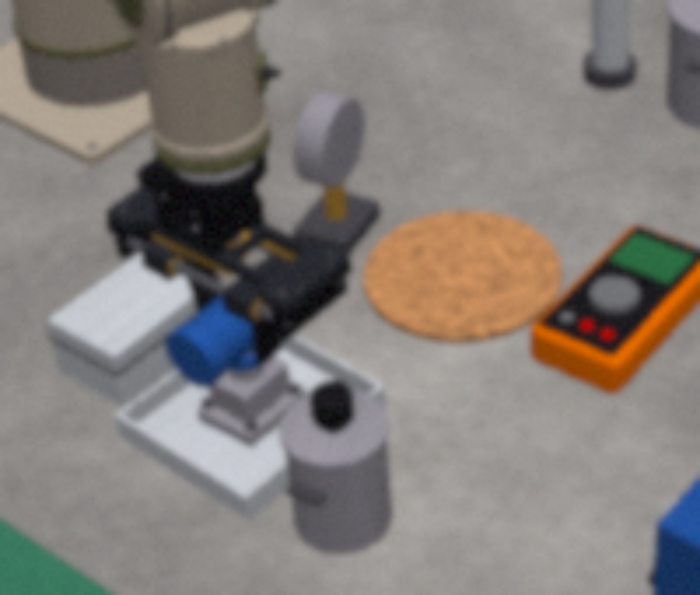

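The scene crop shows the foot level inside the tray walls at about (245,410), clear of the small pot and the case. I'll lower the last few mm gently.

Request:
apply_moves([
  {"grip": 255, "xyz": [1, 1.5, 3], "rotation": [0, 0, 0]},
  {"grip": 255, "xyz": [1, 1.5, 5], "rotation": [0, 0, 0]},
  {"grip": 255, "xyz": [1, 1.5, 7], "rotation": [0, 0, 0]},
  {"grip": 255, "xyz": [1, 1.5, 7], "rotation": [0, 0, 0]},
])

```text
time: 5.6
ee_pos: [0.4901, -0.2833, 0.0886]
eef_rot: [1.0, 0.003, -0.001, -0.002]
ft_force: [0.1, 0.1, -6.8]
width: 0.0491
```

Request:
apply_moves([
  {"grip": 255, "xyz": [0, 0, 1], "rotation": [0, 0, 0]},
  {"grip": 255, "xyz": [0, 0, 2], "rotation": [0, 0, 0]},
  {"grip": 255, "xyz": [0, 0, 2], "rotation": [0, 0, 0]},
])

```text
time: 5.98
ee_pos: [0.4903, -0.2833, 0.0868]
eef_rot: [1.0, 0.003, -0.001, -0.002]
ft_force: [-0.4, 0.5, -3.7]
width: 0.0491
```

Request:
apply_moves([
  {"grip": 255, "xyz": [0, 0, 1], "rotation": [0, 0, 0]},
  {"grip": 255, "xyz": [0, 0, 1], "rotation": [0, 0, 0]},
])

```text
time: 6.22
ee_pos: [0.4906, -0.2834, 0.0866]
eef_rot: [1.0, 0.003, -0.001, -0.002]
ft_force: [-1.2, 1.1, 5.9]
width: 0.0488
```

Request:
apply_moves([
  {"grip": 120, "xyz": [0, 0, 0], "rotation": [0, 0, 0]},
  {"grip": 60, "xyz": [0, 0, 0], "rotation": [0, 0, 0]},
  {"grip": 0, "xyz": [0, 0, 0], "rotation": [0, 0, 0]},
  {"grip": 0, "xyz": [0, 0, 0], "rotation": [0, 0, 0]},
  {"grip": 0, "xyz": [0, 0, 0], "rotation": [0, 0, 0]},
])

```text
time: 6.85
ee_pos: [0.4907, -0.2835, 0.0866]
eef_rot: [1.0, 0.003, -0.001, -0.002]
ft_force: [-0.4, -0.6, 0.1]
width: 0.0808
```

Request:
apply_moves([
  {"grip": 0, "xyz": [0, 0, 0], "rotation": [0, 0, 0]},
  {"grip": 0, "xyz": [0, 0, -30], "rotation": [0, 0, 0]},
  {"grip": 0, "xyz": [0, 0, -80], "rotation": [0, 0, 0]},
  {"grip": 0, "xyz": [0, 0, -135], "rotation": [0, 0, 0]},
  {"grip": 0, "xyz": [0, 0, -190], "rotation": [0, 0, 0]},
])

```text
time: 7.48
ee_pos: [0.4907, -0.284, 0.2785]
eef_rot: [1.0, 0.003, -0.001, -0.002]
ft_force: [0.8, -1.1, -0.2]
width: 0.0873
```

```bash
python3 - <<'E'
from h import *
plan(0.551,0.341,0.28,102)
d=cam('scene'); cv2.imwrite('pics/scene3c.png',cv2.resize(d['img'][150:320,140:340],None,fx=3.5,fy=3.5))
d=cam('top','top1.png'); P=cloud(d); hsv=cv2.cvtColor(d['img'],cv2.COLOR_BGR2HSV); m=np.zeros((420,560),bool); m[193:262,225:320]=1
m&=(hsv[...,0]<20)&(hsv[...,1]>80)
c=max(cv2.findContours(m.astype(np.uint8),0,1)[0],key=cv2.contourArea)
print(circ(ray(d,cv2.convexHull(c),0.008)),cv2.boundingRect(c))
E
```

```text
jaw 102 shift mm [ 6.440e+01 -6.246e+02  5.000e-01] rot [-2.000e-01 -1.000e-01 -1.016e+02]
jaw 282 shift mm [ 6.440e+01 -6.246e+02  5.000e-01] rot [-0.1  0.2 78.4]
t 7.475 p [ 0.4907 -0.284   0.2785] q [ 0.8   0.21 -0.42  1.52  0.08  1.43  0.39] F [ 0.8 -1.1 -0.2] w 0.0873 xang 0.4
(array([513.56307998, -33.91200387]), np.float64(88.77453006153347)) (243, 195, 62, 62)
```

View pics/scene3c.png

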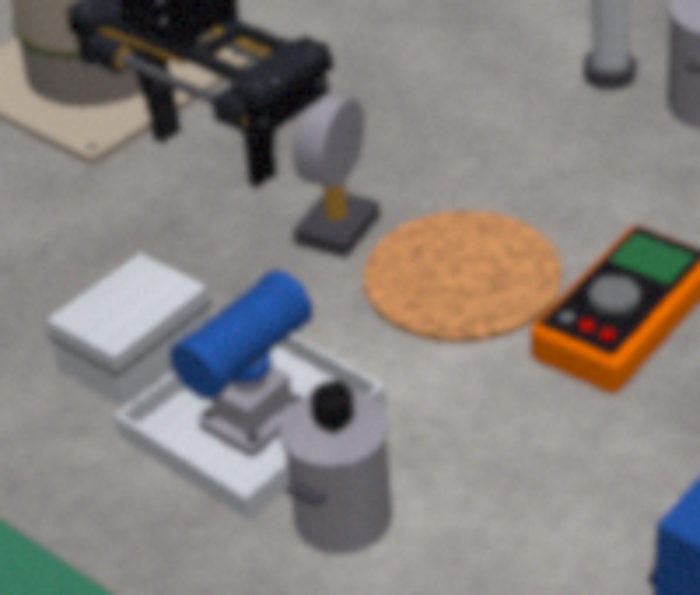

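View pics/top1.png

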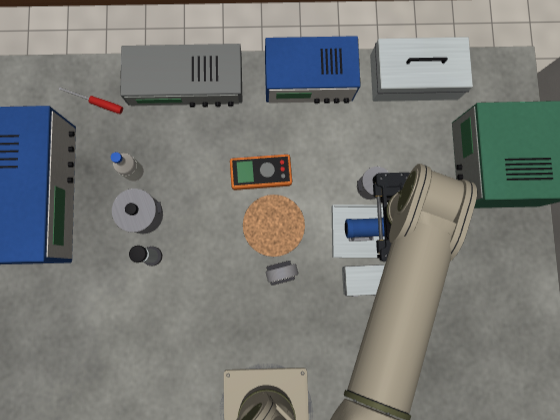

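The transmitter stands upright in the middle of the tray at about (245,370) in the scene crop, and the pad is clear at (274,225) in the top view. Now to the wide pot's knob.

Request:
apply_moves([
  {"grip": 0, "xyz": [5, -50, 0], "rotation": [0, 0, -8.5]},
  {"grip": 0, "xyz": [10, -104, 0], "rotation": [0, 0, -17]},
  {"grip": 0, "xyz": [16, -158, 0], "rotation": [0, 0, -25.5]},
  {"grip": 0, "xyz": [22, -212, 0], "rotation": [0, 0, -34]},
  {"grip": 0, "xyz": [27, -265, 0], "rotation": [0, 0, -42.5]},
])

```text
time: 8.2
ee_pos: [0.5183, -0.0181, 0.2828]
eef_rot: [0.93, 0.368, 0.003, 0.002]
ft_force: [0.7, -0.2, -0.2]
width: 0.0871
```

```bash
python3 -c "
from h import *
plan(0.551,0.341,0.28,102)"
```

```text
jaw 102 shift mm [ 269.4 -239.6    2.3] rot [  0.4  -0.  -58.9]
jaw 282 shift mm [ 269.4 -239.6    2.3] rot [ -0.   -0.5 121.1]
t 8.2 p [ 0.5183 -0.0181  0.2828] q [ 0.57  0.12 -0.68  1.63  0.08  1.41  0.64] F [ 0.7 -0.2 -0.2] w 0.0871 xang 43.2
```

Request:
apply_moves([
  {"grip": 0, "xyz": [38, -34, 0], "rotation": [0, 0, -8.5]},
  {"grip": 0, "xyz": [77, -68, 0], "rotation": [0, 0, -17]},
  {"grip": 0, "xyz": [116, -102, 0], "rotation": [0, 0, -25.5]},
  {"grip": 0, "xyz": [155, -137, 0], "rotation": [0, 0, -34]},
  {"grip": 0, "xyz": [193, -171, 0], "rotation": [0, 0, -42.5]},
])

```text
time: 8.82
ee_pos: [0.5422, 0.2402, 0.2821]
eef_rot: [0.732, 0.681, 0.002, 0.003]
ft_force: [0.9, -0.1, -0.0]
width: 0.0868
```

```bash
python3 -c "
from h import *
plan(0.551,0.341,0.28,102)"
```

```text
jaw 102 shift mm [101.2   1.6   2. ] rot [  0.4   0.1 -16.1]
jaw 282 shift mm [101.2   1.6   2. ] rot [  0.2  -0.6 163.9]
t 8.825 p [0.5422 0.2402 0.2821] q [ 0.2   0.36 -0.89  1.44  0.28  1.47  0.81] F [ 0.9 -0.1 -0. ] w 0.0868 xang 85.9
```

Request:
apply_moves([
  {"grip": 0, "xyz": [50, 1, 0], "rotation": [0, 0, -8]},
  {"grip": 0, "xyz": [101, 1.6, 2], "rotation": [0.4, 0, -16]},
  {"grip": 0, "xyz": [101, 1.6, 2], "rotation": [0.4, 0, -16]},
  {"grip": 0, "xyz": [101, 1.6, 2], "rotation": [0.4, 0, -16]},
])

```text
time: 9.32
ee_pos: [0.5511, 0.3405, 0.2794]
eef_rot: [0.63, 0.776, -0.001, 0.001]
ft_force: [-0.4, -0.4, -0.1]
width: 0.0869
```

```bash
python3 - <<'E'
from h import *
plan(0.551,0.341,0.127,102)
d=cam('wrist','wrist2.png'); P=cloud(d); hsv=cv2.cvtColor(d['img'],cv2.COLOR_BGR2HSV)
reg=(abs(P[...,0]-.551)<.09)&(abs(P[...,1]-.341)<.09)
for lo,hi in((.13,.17),(.1,.122)):
    Q=P[reg&(P[...,2]>lo)&(P[...,2]<hi)]; print(len(Q),cv2.minAreaRect((Q[:,:2]*1000).astype(np.float32)),cv2.minEnclosingCircle((Q[:,:2]*1000).astype(np.float32)),np.percentile(Q[:,2],[5,50,95,99]))
E
```

```text
jaw 102 shift mm [9.000e-01 1.000e-01 1.524e+02] rot [-0.   0.2 -0.1]
jaw 282 shift mm [9.000e-01 1.000e-01 1.524e+02] rot [3.000e-01 1.000e-01 1.799e+02]
t 9.325 p [0.5511 0.3405 0.2794] q [-0.    0.52 -0.93  1.28  0.41  1.54  0.9 ] F [-0.4 -0.4 -0.1] w 0.0869 xang 101.9
909 ((552.7030639648438, 342.0889892578125), (31.197484970092773, 30.44593048095703), 57.382667541503906) ((552.9261474609375, 342.0200500488281), 15.802347183227539) [0.13761069 0.14631992 0.14756848 0.14798075]
8730 ((552.8970336914062, 341.9406433105469), (116.42285919189453, 116.67649841308594), 39.14053726196289) ((553.0753173828125, 342.0151062011719), 58.80378341674805) [0.11335894 0.11453424 0.11572873 0.11616935]
```

View pics/wrist2.png

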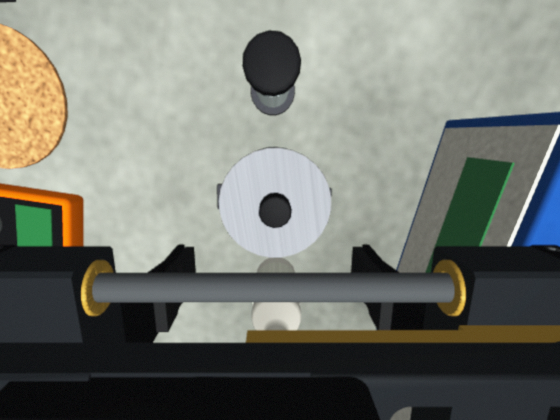

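The wrist view shows the knob at (275,210), centred between the fingers and clear of the pump at (271,62) and the bottle. It lies at (552.5,341.9) mm, within 2 mm of the top view.

Request:
apply_moves([
  {"grip": 0, "xyz": [1, 1.3, 30], "rotation": [0, 0, 0]},
  {"grip": 0, "xyz": [1, 1.3, 65], "rotation": [0, 0, 0]},
  {"grip": 0, "xyz": [1, 1.3, 100], "rotation": [0, 0, 0]},
  {"grip": 0, "xyz": [1, 1.3, 130], "rotation": [0, 0, 0]},
  {"grip": 0, "xyz": [1, 1.3, 140], "rotation": [0, 0, 0]},
])

```text
time: 10.0
ee_pos: [0.5529, 0.3382, 0.1384]
eef_rot: [0.632, 0.775, -0.002, 0.001]
ft_force: [-0.8, 0.3, 0.3]
width: 0.0871
```

```bash
python3 -c "
from h import *
plan(0.5522,0.3415,0.127,102)"
```

```text
jaw 102 shift mm [ 3.4 -0.  11.4] rot [-0.1  0.3 -0.4]
jaw 282 shift mm [ 3.4 -0.  11.4] rot [4.000e-01 1.000e-01 1.796e+02]
t 10.0 p [0.5529 0.3382 0.1384] q [-0.    0.6  -0.88  1.47  0.48  1.3   0.85] F [-0.8  0.3  0.3] w 0.0871 xang 101.6
```

Request:
apply_moves([
  {"grip": 0, "xyz": [3.4, 0, 6], "rotation": [0, 0.3, 0]},
  {"grip": 0, "xyz": [3.4, 0, 11], "rotation": [0, 0.3, 0]},
  {"grip": 0, "xyz": [3.4, 0, 11], "rotation": [0, 0.3, 0]},
])

```text
time: 10.38
ee_pos: [0.5524, 0.3415, 0.1278]
eef_rot: [0.632, 0.775, -0.0, -0.0]
ft_force: [-0.5, -0.2, -0.0]
width: 0.0873
```

Request:
apply_moves([
  {"grip": 150, "xyz": [0, 0, 0], "rotation": [0, 0, 0]},
  {"grip": 150, "xyz": [0, 0, 0], "rotation": [0, 0, 0]},
  {"grip": 255, "xyz": [0, 0, 0], "rotation": [0, 0, 0]},
  {"grip": 255, "xyz": [0, 0, 0], "rotation": [0, 0, 0]},
  {"grip": 255, "xyz": [0, 0, 0], "rotation": [0, 0, 0]},
], squeeze=30)

```text
time: 11.0
ee_pos: [0.5524, 0.3415, 0.1278]
eef_rot: [0.632, 0.775, -0.0, -0.0]
ft_force: [0.4, -0.2, -0.1]
width: 0.0451
```

Request:
apply_moves([
  {"grip": 255, "xyz": [0, 0, 0], "rotation": [0, 0, 0]},
  {"grip": 255, "xyz": [0, 0, 0], "rotation": [0, 0, 0]},
])

```text
time: 11.25
ee_pos: [0.5524, 0.3416, 0.1278]
eef_rot: [0.632, 0.775, -0.0, -0.001]
ft_force: [-0.4, 1.5, 0.1]
width: 0.0309
```

Gripped at 31 mm, as expected for a 32 mm knob. Lifting slowly at first.

Request:
apply_moves([
  {"grip": 255, "xyz": [0, 0, 0], "rotation": [0, 0, 0]},
  {"grip": 255, "xyz": [0, 0, -6], "rotation": [0, 0, 0]},
  {"grip": 255, "xyz": [0, 0, -14], "rotation": [0, 0, 0]},
  {"grip": 255, "xyz": [0, 0, -24], "rotation": [0, 0, 0]},
  {"grip": 255, "xyz": [0, 0, -40], "rotation": [0, 0, 0]},
])

```text
time: 11.88
ee_pos: [0.5523, 0.3414, 0.1685]
eef_rot: [0.632, 0.775, -0.001, -0.001]
ft_force: [0.8, 0.4, -3.1]
width: 0.0311
```

Request:
apply_moves([
  {"grip": 255, "xyz": [0, 0, -20], "rotation": [0, 0, 0]},
  {"grip": 255, "xyz": [0, 0, -40], "rotation": [0, 0, 0]},
  {"grip": 255, "xyz": [0, 0, -40], "rotation": [0, 0, 0]},
  {"grip": 255, "xyz": [0, 0, -40], "rotation": [0, 0, 0]},
])

```text
time: 12.38
ee_pos: [0.5522, 0.3412, 0.208]
eef_rot: [0.632, 0.775, -0.001, -0.001]
ft_force: [0.0, -0.1, -4.5]
width: 0.0313
```

```bash
python3 - <<'E'
from h import *
plan(0.5155,-0.0345,0.20,62)
d=cam('scene'); cv2.imwrite('pics/scene4c.png',cv2.resize(d['img'][80:290,210:490],None,fx=2.8,fy=2.8))
d=cam('wrist','wrist3.png'); P=cloud(d)
Q=P[(abs(P[...,0]-.5524)<.09)&(abs(P[...,1]-.3415)<.09)&(P[...,2]>.17)&(P[...,2]<.205)]
n=np.linalg.svd(Q-Q.mean(0),full_matrices=False)[2][2]; print(len(Q),n,np.median(Q,0))
E
```

```text
jaw 62 shift mm [-360.6 -111.7    8.3] rot [-0.1  0.  39.6]
jaw 242 shift mm [-360.6 -111.7    8.3] rot [-1.000e-01 -1.000e-01 -1.404e+02]
t 12.375 p [0.5522 0.3412 0.208 ] q [ 0.    0.55 -0.91  1.38  0.43  1.41  0.87] F [ 0.  -0.1 -4.5] w 0.0313 xang 101.6
16299 [-7.74856776e-04  9.20974030e-04  9.99999276e-01] [0.52695824 0.33638861 0.19446216]
```

View pics/scene4c.png

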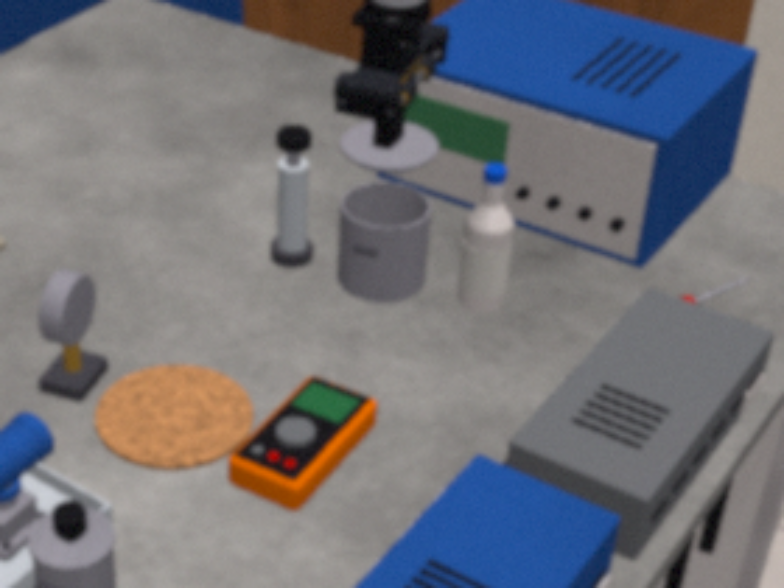

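View pics/wrist3.png

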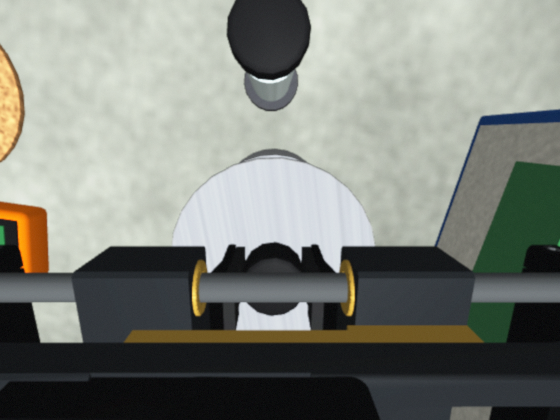

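The scene crop shows the lid hanging level at (390,140) over the open, unmoved pot at (383,245). A plane fit on the wrist cloud gives under 0.1 deg tilt. I'll carry it to the pad.

Request:
apply_moves([
  {"grip": 255, "xyz": [-25, -8, 0], "rotation": [0, 0, 1]},
  {"grip": 255, "xyz": [-65, -20, 0], "rotation": [0, 0, 3]},
  {"grip": 255, "xyz": [-108, -33, 0], "rotation": [0, 0, 5]},
  {"grip": 255, "xyz": [-152, -47, 0], "rotation": [0, 0, 7]},
  {"grip": 255, "xyz": [-195, -60, 0], "rotation": [0, 0, 8]},
])

```text
time: 13.1
ee_pos: [0.532, 0.1362, 0.2071]
eef_rot: [0.685, 0.729, -0.002, -0.001]
ft_force: [0.3, -0.3, -4.1]
width: 0.0311
```

```bash
python3 -c "
from h import *
plan(0.5155,-0.0345,0.20,90)"
```

```text
jaw 90 shift mm [-169.4  -27.1    7.4] rot [-0.2  0.1  3.6]
jaw 270 shift mm [-169.4  -27.1    7.4] rot [-1.000e-01 -3.000e-01 -1.764e+02]
t 13.1 p [0.532  0.1362 0.2071] q [ 0.45  0.31 -0.93  1.66  0.25  1.31  1.11] F [ 0.3 -0.3 -4.1] w 0.0311 xang 93.6
```

Request:
apply_moves([
  {"grip": 255, "xyz": [-42, -7, 0], "rotation": [0, 0, 1]},
  {"grip": 255, "xyz": [-84, -14, 2], "rotation": [0, 0, 2]},
  {"grip": 255, "xyz": [-126, -20, 4], "rotation": [0, 0, 3]},
  {"grip": 255, "xyz": [-158, -25, 6], "rotation": [0, 0, 3.6]},
  {"grip": 255, "xyz": [-169.4, -27, 7], "rotation": [0, 0, 3.6]},
])

```text
time: 13.72
ee_pos: [0.515, -0.0369, 0.1997]
eef_rot: [0.708, 0.706, -0.002, -0.001]
ft_force: [-0.0, -0.0, -3.8]
width: 0.031
```

```bash
python3 - <<'E'
from h import *
plan(0.5155,-0.0345,0.060,90)
d=cam('scene'); cv2.imwrite('pics/scene5c.png',cv2.resize(d['img'][110:300,160:400],None,fx=3,fy=3))
E
```

```text
jaw 90 shift mm [  2.6   1.2 139.7] rot [-0.3  0.1 -0.2]
jaw 270 shift mm [  2.6   1.2 139.7] rot [  0.2   0.4 179.8]
t 13.725 p [ 0.515  -0.0369  0.1997] q [ 0.75  0.21 -0.85  1.75  0.16  1.26  1.43] F [-0.  -0.  -3.8] w 0.031 xang 89.8
```

View pics/scene5c.png

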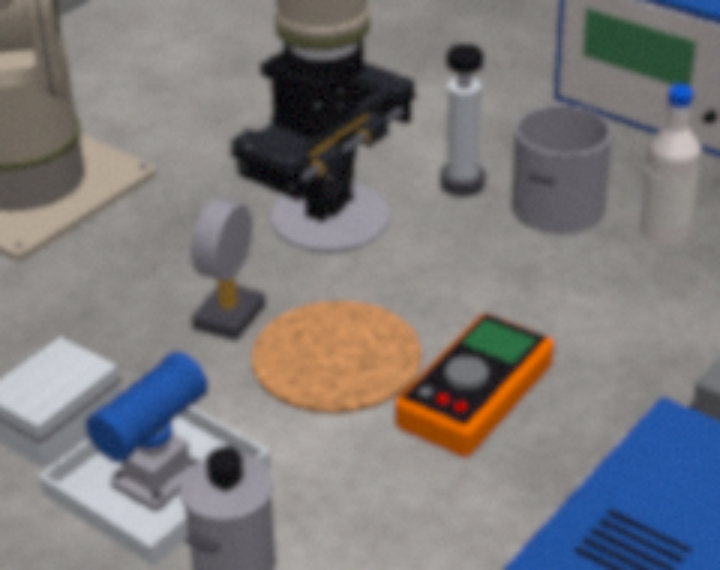

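The scene crop shows the lid level at (330,215), above the pad at (337,353), with the gripper clear of the gauge at (222,265). Going down.

Request:
apply_moves([
  {"grip": 255, "xyz": [2, 1, 20], "rotation": [0, 0, 0]},
  {"grip": 255, "xyz": [2.6, 1.2, 50], "rotation": [-0.2, 0, 0]},
  {"grip": 255, "xyz": [2.6, 1.2, 80], "rotation": [-0.3, 0, 0]},
  {"grip": 255, "xyz": [2.6, 1.2, 100], "rotation": [-0.3, 0, 0]},
  {"grip": 255, "xyz": [2.6, 1.2, 105], "rotation": [-0.3, 0, 0]},
])

```text
time: 14.4
ee_pos: [0.5152, -0.0339, 0.0937]
eef_rot: [0.708, 0.706, -0.001, -0.0]
ft_force: [-0.3, 0.2, -4.4]
width: 0.0314
```

```bash
python3 - <<'E'
from h import *
plan(0.5155,-0.0345,0.0358,90)
d=cam('scene'); cv2.imwrite('pics/scene6c.png',cv2.resize(d['img'][140:290,180:380],None,fx=3.5,fy=3.5))
E
```

```text
jaw 90 shift mm [-0.5  0.4 57.9] rot [-0.1  0.1 -0.1]
jaw 270 shift mm [-0.5  0.4 57.9] rot [1.000e-01 1.000e-01 1.799e+02]
t 14.4 p [ 0.5152 -0.0339  0.0937] q [ 0.69  0.33 -0.82  1.87  0.27  1.06  1.33] F [-0.3  0.2 -4.4] w 0.0314 xang 89.9
```

View pics/scene6c.png

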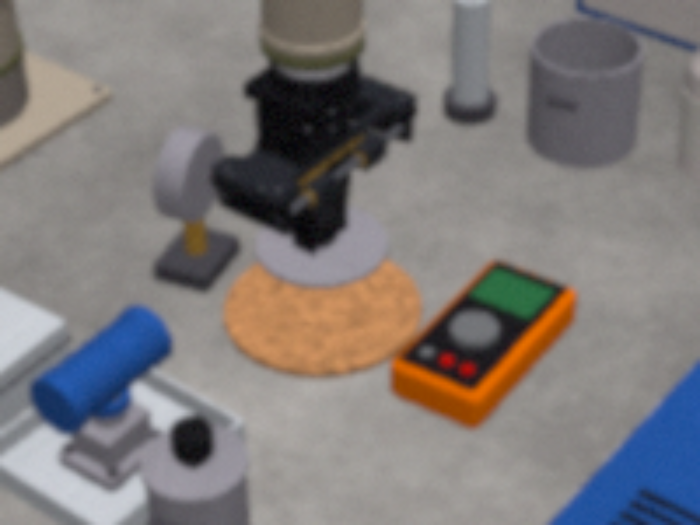

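The lid is level over the pad at (322,245) and still about 58 mm up, and the gripper is clear of the gauge. I'll take it down in two stages.

Request:
apply_moves([
  {"grip": 255, "xyz": [-0.5, 0.4, 15], "rotation": [0, 0, 0]},
  {"grip": 255, "xyz": [-0.5, 0.4, 32], "rotation": [0, 0, 0]},
  {"grip": 255, "xyz": [-0.5, 0.4, 44], "rotation": [0, 0, 0]},
  {"grip": 255, "xyz": [-0.5, 0.4, 50], "rotation": [0, 0, 0]},
  {"grip": 255, "xyz": [-0.5, 0.4, 51], "rotation": [0, 0, 0]},
])

```text
time: 15.08
ee_pos: [0.5158, -0.0346, 0.0427]
eef_rot: [0.708, 0.706, -0.001, -0.0]
ft_force: [-0.3, 1.0, -4.7]
width: 0.0313
```

Request:
apply_moves([
  {"grip": 255, "xyz": [0, 0, 2], "rotation": [0, 0, 0]},
  {"grip": 255, "xyz": [0, 0, 4], "rotation": [0, 0, 0]},
  {"grip": 255, "xyz": [0, 0, 6], "rotation": [0, 0, 0]},
  {"grip": 255, "xyz": [0, 0, 6], "rotation": [0, 0, 0]},
])

```text
time: 15.58
ee_pos: [0.5157, -0.0346, 0.0366]
eef_rot: [0.708, 0.706, -0.001, -0.0]
ft_force: [-0.8, -0.4, -3.8]
width: 0.0314
```

Request:
apply_moves([
  {"grip": 255, "xyz": [0, 0, 0.7], "rotation": [0, 0, 0]},
  {"grip": 255, "xyz": [0, 0, 1.3], "rotation": [0, 0, 0]},
  {"grip": 255, "xyz": [0, 0, 1.3], "rotation": [0, 0, 0]},
])

```text
time: 15.95
ee_pos: [0.5158, -0.0346, 0.0357]
eef_rot: [0.708, 0.706, -0.001, 0.0]
ft_force: [-3.0, -0.5, 4.7]
width: 0.0314
```

Contact: the force changed from -3.8 to +4.7 N at the expected height. Releasing gently.

Request:
apply_moves([
  {"grip": 140, "xyz": [0, 0, 0], "rotation": [0, 0, 0]},
  {"grip": 110, "xyz": [0, 0, 0], "rotation": [0, 0, 0]},
  {"grip": 0, "xyz": [0, 0, 0], "rotation": [0, 0, 0]},
  {"grip": 0, "xyz": [0, 0, 0], "rotation": [0, 0, 0]},
  {"grip": 0, "xyz": [0, 0, 0], "rotation": [0, 0, 0]},
])

```text
time: 16.58
ee_pos: [0.5158, -0.0347, 0.0357]
eef_rot: [0.708, 0.706, -0.001, 0.0]
ft_force: [0.1, 0.5, 0.2]
width: 0.0716
```

Request:
apply_moves([
  {"grip": 0, "xyz": [0, 0, 0], "rotation": [0, 0, 0]},
  {"grip": 0, "xyz": [0, 0, -30], "rotation": [0, 0, 0]},
  {"grip": 0, "xyz": [0, 0, -80], "rotation": [0, 0, 0]},
  {"grip": 0, "xyz": [0, 0, -140], "rotation": [0, 0, 0]},
  {"grip": 0, "xyz": [0, 0, -200], "rotation": [0, 0, 0]},
])

```text
time: 17.2
ee_pos: [0.5157, -0.0343, 0.2376]
eef_rot: [0.708, 0.706, -0.001, 0.0]
ft_force: [1.1, 0.1, -0.9]
width: 0.087
```

```bash
python3 - <<'E'
from h import *
plan(0.40,-0.3,0.30,90)
d=cam('scene'); cv2.imwrite('pics/scene7c.png',cv2.resize(d['img'][110:320,150:430],None,fx=2.8,fy=2.8))
d=cam('wrist','wrist4.png'); P=cloud(d)
Q=P[(abs(P[...,0]-.5155)<.08)&(abs(P[...,1]+.0345)<.08)&(P[...,2]>.018)&(P[...,2]<.028)]
n=np.linalg.svd(Q-Q.mean(0),full_matrices=False)[2][2]; print(len(Q),n,np.median(Q,0),cv2.minEnclosingCircle((Q[:,:2]*1000).astype(np.float32)))
hsv=cv2.cvtColor(d['img'],cv2.COLOR_BGR2HSV); m=(hsv[...,0]<20)&(hsv[...,1]>70)&(hsv[...,1]<190)&(P[...,2]<.016)&(abs(P[...,0]-.5155)<.1)&(abs(P[...,1]+.0345)<.1)
c=max(cv2.findContours(m.astype(np.uint8),0,1)[0],key=cv2.contourArea)
h=cv2.convexHull(c).reshape(-1,2); print('pad',circ(ray(d,h[h[:,1]<240],0.008)))
E
```

```text
jaw 90 shift mm [-266.1 -115.2  -61.9] rot [-0.1  0.1 -0.1]
jaw 270 shift mm [-266.1 -115.2  -61.9] rot [1.000e-01 1.000e-01 1.799e+02]
t 17.2 p [ 0.5157 -0.0343  0.2376] q [ 0.77  0.18 -0.87  1.7   0.14  1.33  1.44] F [ 1.1  0.1 -0.9] w 0.087 xang 89.9
6527 [1.07794926e-04 1.01956332e-03 9.99999474e-01] [ 0.5115159  -0.03512926  0.02255133] ((516.4909057617188, -34.96446990966797), 58.830169677734375)
pad (array([513.86840091, -33.77645313]), np.float64(89.13001292638658))
```

View pics/scene7c.png

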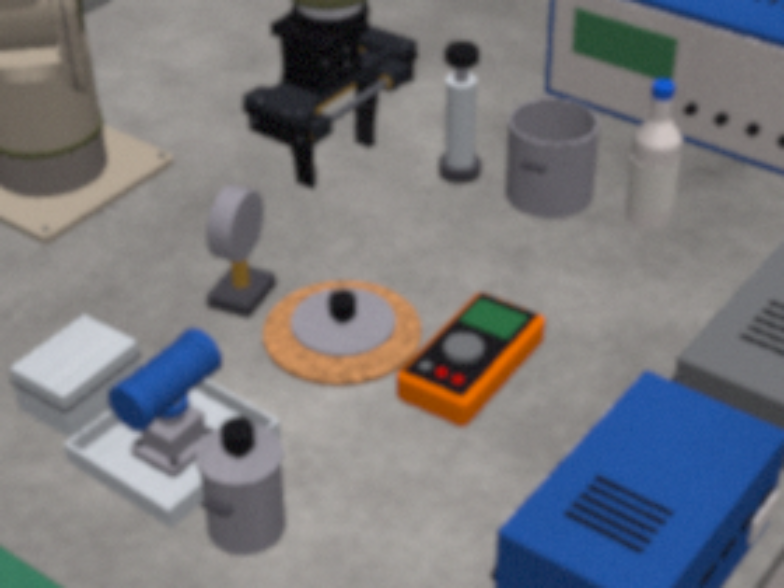

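View pics/wrist4.png

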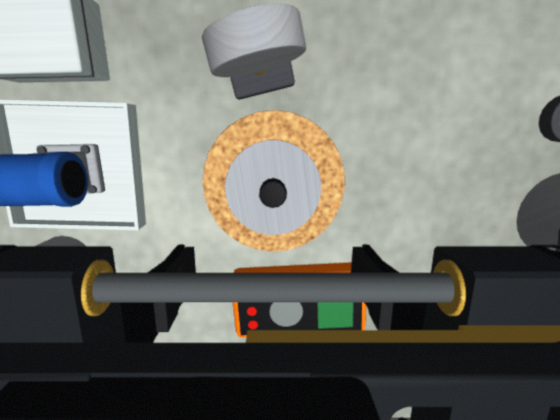

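The lid sits concentric on the pad at (273,190) in the wrist view. Its offset is about 3 mm and its tilt about 0.1 deg. I'll do a last check of the transmitter and the bystanders from the top view, then hand in.

```bash
python3 - <<'E'
from h import *
a=pickle.load(open('top0.pkl','rb')); b=cam('top','top2.png'); Pa,Pb=cloud(a),cloud(b)
def c(P,bx,lo,hi):
    u0,u1,v0,v1=bx; Q=P[v0:v1,u0:u1].reshape(-1,3); Q=Q[(Q[:,2]>lo)&(Q[:,2]<hi)]
    return np.round(cv2.minAreaRect((Q[:,:2]*1000).astype(np.float32))[0],1) if len(Q)>5 else None
for n,bx,lo,hi in [('pot',(100,175,180,235),.09,.12),('small knob',(350,400,160,203),.112,.17),('case',(335,395,262,300),.045,.08),('meter',(225,297,148,192),.025,.08),('bottle',(105,145,145,185),.05,.25),('pump',(125,168,240,270),.05,.25),('gauge',(260,305,255,290),.02,.2)]:
    print(n,c(Pa,bx,lo,hi),c(Pb,bx,lo,hi))
hsv=cv2.cvtColor(b['img'],cv2.COLOR_BGR2HSV); m=(hsv[...,0]>95)&(hsv[...,0]<130)&(hsv[...,1]>100); m[:198]=0;m[266:]=0;m[:,:325]=0;m[:,395:]=0
Q=Pb[m&(Pb[...,2]>.06)&(Pb[...,2]<.16)]; print('head',cv2.minAreaRect((Q[:,:2]*1000).astype(np.float32)),np.percentile(Q[:,2],[50,95]))
s=r.read_state(); print(s['time'],np.round(s['joint_vel'],3),np.round(s['ft_force'],1))
E
```

```text
pot [551.4 341.7] [552.  340.6]
small knob [ 619.  -316.5] [ 618.4 -317.3]
case [ 350.1 -280.6] [ 350.6 -281.5]
meter [ 6.664e+02 -2.000e-01] [ 6.659e+02 -2.000e-01]
bottle [675.9 366.3] [676.6 366.8]
pump [432.2 313.2] [432.2 313.4]
gauge [375.9 -50.1] None
head ((492.26123046875, -281.8775634765625), (48.813968658447266, 112.9518051147461), 0.5138102173805237) [0.12098764 0.12771741]
17.35 [-0.004  0.042  0.017  0.076  0.013 -0.029 -0.01 ] [-0.4  0.3  0.5]
```

View pics/top2.png

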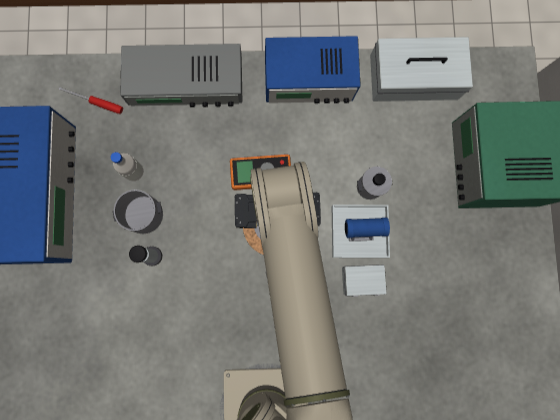

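The top view shows the transmitter head at (367,228) inside the tray and the pot open at (138,212). Nothing visible has moved by more than about 1 mm. The gauge is hidden under the arm here, but the wrist view showed it standing. Handing in.

```bash
python3 -c "
from bench import r
print(r.close_job())"
```

```text
the job is handed in; nothing more can be done
None
```

I moved the transmitter from the cork pad into the aluminium tray, then lifted the wide pot's lid by its knob and set it knob up on the pad. I handed the job in at about 17 s; it gives no verdict.

- **Transmitter:** it stands upright and released, with its head about 2 mm from the tray's centre. Its top is at about 0.125 m, as expected on the tray floor.
- **Lid:** it lies flat, with about 0.1° tilt, and its centre is about 3 mm from the pad's. I lowered it until the wrist force showed contact before letting go. The pad's centre differed by about 5 mm between the top and scene views. The wrist view agreed with the top one, and the offset is well inside the 31 mm limit either way.
- **Everything else:** the wide pot, small pot lid, case, multimeter, bottle and pump are all within about 1 mm of where they started.
- **Not measured:** the arm hid the gauge in the last top view. I only saw it standing in place in the scene and wrist views.

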